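Clear the wax off a cold plate and take its temperature with a surface probe

TASK

Scrape the three loose wax chips off the cold plate into the waste tray along its front, using the scraper and not your fingers, then stand the scraper back on the bench; leave the mould on the plate and the things around it where they are. Then take the surface probe out of its stand and hold it upright on the plate with its tip inside the marked ring, pressing gently so that the sprung tip is about half in. Finish while still holding it there: do not put it down or let go.

Things in the scene. Friction and masses are not known exactly. Their poses are not given: they have to be found in the camera images.
- unit: Cold plate of a histology bench (fixed): white housing, x -100 to +115 mm, y -200 to +158 mm, with a bare dark-anodised metal plate on top, a grey control strip along its -y end and an open waste tray along its front (-x). Origin on the bench under the plate's centre, z up. A lip 7 mm high runs along its back (x +101) and both ends (y -150, +150); the front edge is open.
- plate_center (a point): Centre of the plate's flat level top, 90 mm above the bench; axes as the unit's. The plate measures 200 (x) by 300 (y) mm: its front edge is at x = -100 mm from here.
- tray_in (a point): Centre of the waste tray's floor, 19 mm above the bench; axes as the unit's. The open steel tray lies against the plate's front edge, 77 (x) by 302 (y) mm inside, rim 60 mm above the bench (30 mm below the plate), so what is pushed over the plate's front edge drops in.
- spot: Marked spot: thin light ring printed on the plate, inner diameter 26 mm, with four short ticks outside it. Origin at its centre, on the plate's top. A chip may lie on it at first.
- chip1: Loose off-white wax chip on the plate, about 28 x 22 x 12 mm, 11 g. Origin at the centre of its underside.
- chip2: Loose off-white wax chip on the plate, about 26 x 23 x 13 mm, 12 g. Origin at the centre of its underside.
- chip3: Loose off-white wax chip on the plate, about 30 x 21 x 11 mm, 10 g. Origin at the centre of its underside. The three chips' origins lie within 105 mm of each other along the unit's y.
- scraper: Scraper block standing on the bench on its flat foot, to the left or right of the unit, about 0.18 kg. Foot 150 mm long (y) by 29 mm (x) and 20 mm high with a steel blade 30 mm high on its -x face, flush with the foot; upright grip ridge above it 110 mm long (y), 22 mm thick (x), from 20 to 72 mm high. Origin at the centre of the foot's underside, z up. Pinch the ridge across its 22 mm.
- stand: Probe stand (fixed), on the other side of the unit from the scraper: round dark base of 92 mm diameter with a short black socket (40 mm diameter) that leans 0.30 rad (17 degrees), its top towards the stand's -x. Origin under the base's centre.
- probe: Surface-temperature probe, about 0.12 kg, tip down in the leaning socket. Its z runs from tip to handle; origin at the face of the extended tip. Along z: thin tip and sleeve (8 mm) to 40 mm, plug (17 mm) to 62, collar (40 mm) to 68, seated on the socket's rim, flat-sided handle to 146 mm, 26 (x) by 22 mm (y). Its y is level in the stand. Draw it out along its own axis: 62 mm of it is inside.
- probe_grip (a point): Grip point on the probe's handle, 114 mm above the tip's face along the probe's z; axes as the probe's.
- tip (a joint): How far the probe's sprung tip is pushed in: 0 out, 0.010 m fully in. The spring takes 1 N to start it and 0.5 N for each mm more (3.5 N half in, 6 N at the stop).
- tip_face (a point): Centre of the flat face of the probe's sprung tip, a copper disc of 10 mm diameter.
- mould: Steel mould with a white cassette on it, 41 x 29 x 15 mm, on the plate near its -y end; to be left where it is. Origin at the centre of its underside.
- bottle: Glass bottle with a blue cap, 72 mm diameter, 165 mm high, on the bench beyond the unit. Leave alone.
- wash_bottle: White wash bottle with a bent yellow spout, 64 mm diameter, 195 mm high, beyond the unit. Leave alone.
- tube_rack: Red rack of capped tubes, 60 x 130 x 65 mm, beyond the unit. Leave alone.
- cassettes: Stack of white cassettes, 41 x 29 x 39 mm, on the robot's side of the bench, left. Leave alone.
- slide_box: Flat slide box, 87 x 97 x 33 mm, on the robot's side of the bench, right. Leave alone.
- forceps_jar: Glass jar with forceps, 60 mm diameter, 130 mm high, on the bench to the left, beyond whatever stands beside the unit there. Leave alone.

How it is judged:
On the way, in this order (a step that is already met when the one before it is completed fails the run):
1. all three chips lie in the waste tray (x of chip1 in the frame of unit between -0.185 and -0.1 m and z of chip1 in the frame of unit between 0.012 and 0.062 m and y of chip1 in the frame of unit between -0.155 and 0.155 m and x of chip2 in the frame of unit between -0.185 and -0.1 m and z of chip2 in the frame of unit between 0.012 and 0.062 m and y of chip2 in the frame of unit between -0.155 and 0.155 m and x of chip3 in the frame of unit between -0.185 and -0.1 m and z of chip3 in the frame of unit between 0.012 and 0.062 m and y of chip3 in the frame of unit between -0.155 and 0.155 m), for 0.2 s.
2. the scraper stands on the bench, let go (height (world z) of scraper below 0.012 m and angle between scraper's own z axis and vertical below 0.15 rad and contact force between the fingers and scraper below 0.1 N), for 0.2 s.
3. the probe is out of its stand and upright over the plate (angle between probe's own z axis and vertical below 0.1 rad and height (world z) of tip_face above 0.088 m and horizontal distance between tip_face and spot below 0.05 m and contact force between the fingers and probe above 2 N), for 0.1 s.
At the end, for the whole second after the job is handed in: The chips are in the tray, the scraper stands on the bench, let go, and the fingers hold the probe still: within 0.10 rad of upright, the centre of its tip within 8 mm of the ring's centre (the whole tip inside the ring), the sprung tip pushed in 2.5 to 8.5 mm against the plate (all of step 1 and all of step 2 and value of joint tip between 0.0025 and 0.0085 m and contact force between probe and unit between 1 and 8 N and horizontal distance between tip_face and spot below 0.008 m and angle between probe's own z axis and vertical below 0.1 rad and contact force between the fingers and probe above 2 N and linear speed of probe below 0.02 m/s); the arm keeps its last pose, push and grip.
It fails at once if a wax chip is touched by the gripper or arm, or by the probe (contact force between any of the fingers, the arm, probe and chip1 above 0.3 N or contact force between any of the fingers, the arm, probe and chip2 above 0.3 N or contact force between any of the fingers, the arm, probe and chip3 above 0.3 N).
It fails at once if the probe is pressed on the cold plate with more than 15 N (contact force between probe and unit above 15 N).
It fails at once if the mould is moved by more than 15 mm (distance of mould from where it was at the start of the episode above 0.015 m).
It fails at once if a bystander is moved by more than 30 mm (distance of any of bottle, wash_bottle, tube_rack, cassettes, slide_box, forceps_jar from where it was at the start of the episode above 0.03 m).
It also fails if it takes over 67 s, if anything falls off the work surface, if the arm or the gripper's body presses on something with over 40 N, if the wrist force passes 120 N, or if a joint passes its speed limit or range.

ROBOT

A 6-joint arm with a two-finger parallel gripper is mounted at the origin on the work surface. World frame = base frame: x ahead of the robot, y to its left, z up, the work surface at z = 0. Lengths are in m, angles in rad, forces in N, time in s.
With the tool pointing down it reaches from about 0.35 to 0.975 m from the base axis. Payload 4.9 kg.
Tool frame: the origin (TCP) lies at the very end of the fingers, on their centre line; the grasp point (between the pads) lies 19 mm behind it; z points along the fingers, y is the line along which they close (so a half turn about z gives the same grasp; the last joint's range is limited). The gripper opens to 85 mm and grips with 20 to 120 N. Pads are 22 mm wide; open, the fingers measure 114 mm over their backs; the gripper's body (76 mm by 85 mm) begins 54 mm behind the grasp point. The pads swing forward as they close: fully open they stand 13 mm farther back than shut.
Start: joints at [-1.415, 0.053, 1.613, -0, 1.476, -0.119], TCP at [0.17, -0.602, 0.231] pointing down, gripper open.
Joint ranges: [-3.01, 3.01], [-1.01, 2.22], [0.06, 2.58], [-1.02, 4.17], [0.09, 2.62], [-3.14, 3.14]. Speed limits (rad/s): [2.57, 2.57, 3.14, 3.14, 3.14, 3.14].

INTERFACE

Orientations are given as a unit quaternion [w, x, y, z].
In Python, from plant import manip gives the robot as it stands.
- The arm moves only by the tool play_rows, never from a script. Its argument "series" is a list that holds one entry, the list of rows, each a list of 7 numbers: the shift along the world's x, y, z in m, then the turn, a rotation vector about the world's x, y, z in degrees, then the opening, from 0 (shut) to 1 (fully open). In form: [[[dx, dy, dz, rx, ry, rz, grip], ...]]. A call has 1 to 10 rows; each row shifts and turns the commanded pose from where the row before left it; what a row does not reach is not made up. A row lasts 1/10 s, in which the tool goes at most 50 mm and 8.59 degrees, less where a joint would pass 70% of its speed; a pose out of reach is approached as far as the arm can. A call with a gripper value outside its range is refused whole. The fingers move at their own pace and stop on an object; the grip force is fixed at half the most. Time passes only in rows, so rows that do not move let the fingers close. It gives the time, the measured TCP pose, the force, the opening and the grip force at its end, in the units of the state.
- manip.state(): the state, without advancing time (a new reading comes with each control period).
- manip.grab_frame(name): name is "scene" or "top" or "wrist"; returns a dict with "frame" (384x512x3 uint8, blue, green, red), "mtx" (3x3 intrinsics, pixels), "R" (3x3) and "t" (3): a world point X has camera coordinates R X + t. Camera axes: x right, y down, z forward; pixel columns grow to the right and rows downward; lengths in m; the calibration is good to about 2 mm. A picture is of the moment at which its call begins. There is no depth.
- manip.job_done(): hands the job in; it is judged then, once.
The state is a dict: "time": time; "joint_pos": joint angles; "joint_vel": joint speeds; "joint_efforts": joint torques, N m; "tool_pos": TCP position; "tool_rot": TCP orientation; "contact_force": force on the tool from outside, world axes, zero at the start; "ft_torque": the same for the moment, N m; "gripper_width": opening from 0.0 (shut) to 1.0 (fully open); "grasp_force": force on a finger pad.
Only numpy, scipy, OpenCV 4.12 (cv2) and the standard library are available. Lean on these libraries where they do the work, as an engineer would, in place of code of your own. Each camera call takes 0.05 s, during which the arm holds its last target. There are 200 camera calls.

## Working session

There is one attempt and no reset: what is moved stays moved. The work goes in short steps, Python scripts to look and compute and a tool call to move; the robot and the scene stay as the last step left them, time stands still between calls to the robot, and variables do not carry over. Pictures are saved under pics/ and viewed, at most 10 in all, crops included, and the job is handed in when it is done.

Besides the shell and the picture viewer there is one more tool, called as name([rows], argument=value, ...), one row to a line, values as JSON. play_rows: Moves the arm, as the interface text tells. Its arguments: {"type":"object","properties":{"series":{"type":"array"}},"required":["series"]}

```bash
mkdir -p pics; ls; cat > h.py <<'E'
import numpy as np, cv2
from plant import manip
def grab(n,save=None):
    f=manip.grab_frame(n)
    f={k:np.array(v) for k,v in f.items()}
    if save: cv2.imwrite('pics/'+save,f['frame']); np.savez('pics/'+save[:-4]+'.npz',**f)
    return f
def ray(f,u,v,z):
    d=f['R'].T@np.linalg.solve(f['mtx'],[u,v,1.]); c=-f['R'].T@f['t']
    return c+d*(z-c[2])/d[2]
def proj(f,X):
    p=f['mtx']@(f['R']@np.array(X,float)+f['t']); return p[:2]/p[2]
E
python3 - <<'E'
from h import *
a=grab('top','top0.png');b=grab('scene','scene0.png')
for f in(a,b): print(f['mtx'],-f['R'].T@f['t'])
print(manip.state())
E
```

```text
pics
[[353.70824202   0.         254.92834445]
 [  0.         353.70824202 190.88128657]
 [  0.           0.           1.        ]] [ 0.40966852 -0.00567126  1.05039865]
[[499.90526389   0.         249.46057989]
 [  0.         499.90526389 186.44702829]
 [  0.           0.           1.        ]] [1.38539889 0.57105571 1.15038804]
{'time': 0.1, 'joint_pos': array([-1.41501369e+00,  5.33219170e-02,  1.61417334e+00, -3.57158030e-05,
        1.47601783e+00, -1.19043860e-01]), 'joint_vel': array([ 1.14067715e-03, -2.18846689e-03, -3.37559313e-03,  1.23847930e-03,
        8.42634086e-04, -1.25674553e-05]), 'joint_efforts': array([ 5.60978351e-04, -3.94901991e+01, -3.71362925e+01, -8.63477089e-05,
        3.93830225e-03, -1.42764819e-05]), 'tool_pos': array([ 0.1694867 , -0.60098121,  0.23015676]), 'tool_rot': array([-9.59725651e-04,  9.90572955e-01,  1.36982838e-01, -3.54106805e-05]), 'contact_force': array([-0.38786206,  1.31325496, -0.34351373]), 'ft_torque': array([ 0.01988462,  0.04413698, -0.02554717]), 'grasp_force': 0.0, 'gripper_width': 1.0017568299241923}
```

View pics/top0.png

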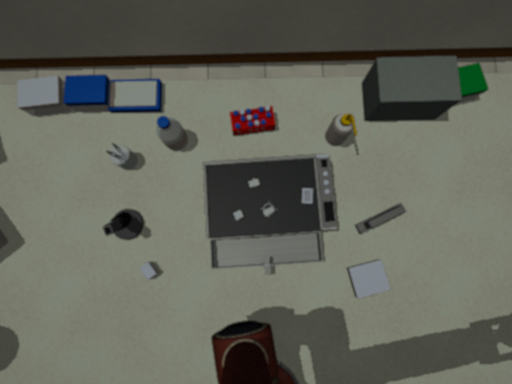

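View pics/scene0.png

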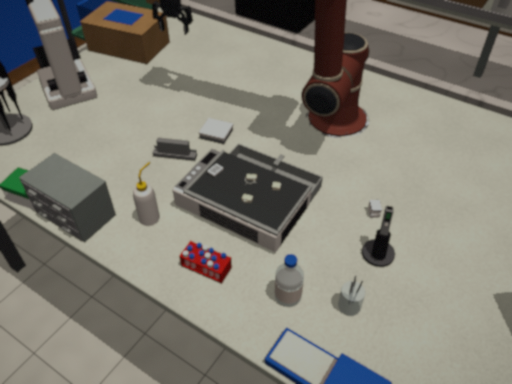

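The top view shows the unit at about (265,205), with chips near (254,183), (238,215) and (268,209), the last one on the ring. The mould is at (307,196), the scraper at (381,219), and the stand with the probe at (125,224), leaning left in the image. Next I measure these.

```bash
python3 - <<'E'
from h import *
f=dict(np.load('pics/top0.npz')); im=f['frame']; g=cv2.cvtColor(im,cv2.COLOR_BGR2GRAY)
m=np.zeros_like(g); m[150:245,198:325]=(g[150:245,198:325]<75)*255
cs,_=cv2.findContours(m,cv2.RETR_EXTERNAL,cv2.CHAIN_APPROX_NONE)
c=max(cs,key=cv2.contourArea); c=cv2.convexHull(c); r=cv2.minAreaRect(c); b=cv2.boxPoints(r)
P=np.array([ray(f,*p,.09)[:2] for p in b]); print('plate',r,P.round(3),P.mean(0))
for i in range(4): print(np.linalg.norm(P[i]-P[i-1]),np.degrees(np.arctan2(*(P[i]-P[i-1])[::-1])))
n=np.zeros_like(g); cv2.fillConvexPoly(n,np.int32(np.round(cv2.boxPoints((r[0],(r[1][0]-6,r[1][1]-6),r[2])))),255)
mm=((g>110)&(n>0)).astype(np.uint8)
k,l,s,ce=cv2.connectedComponentsWithStats(mm)
for i in range(1,k):
  if s[i,4]>8: print('blob',s[i],ce[i],ray(f,*ce[i],.10).round(3))
z=cv2.resize(im[150:275,195:420],None,fx=3.5,fy=3.5,interpolation=cv2.INTER_CUBIC); cv2.imwrite('pics/z1.png',z)
E
```

```text
plate ((263.0406494140625, 198.56851196289062), (75.5218734741211, 113.14031219482422), 85.91438293457031) [[ 0.644  0.142]
 [ 0.66  -0.174]
 [ 0.451 -0.178]
 [ 0.436  0.127]] [ 0.54753462 -0.02087425]
0.20908014900568406 4.134602161755458
0.3156853315093376 -87.13462314639273
0.20921192281777407 -178.84023024458267
0.3048271497726943 92.84838878898479
blob [249 179  10   8  52] [253.53846154 182.36538462] [0.59  0.004 0.1  ]
blob [302 189  10  14 113] [306.97345133 195.92920354] [ 0.549 -0.14   0.1  ]
blob [264 207  10   9  53] [268.22641509 210.88679245] [ 0.51  -0.034  0.1  ]
blob [234 211   9   8  48] [237.85416667 214.52083333] [0.502 0.048 0.1  ]
```

View pics/z1.png

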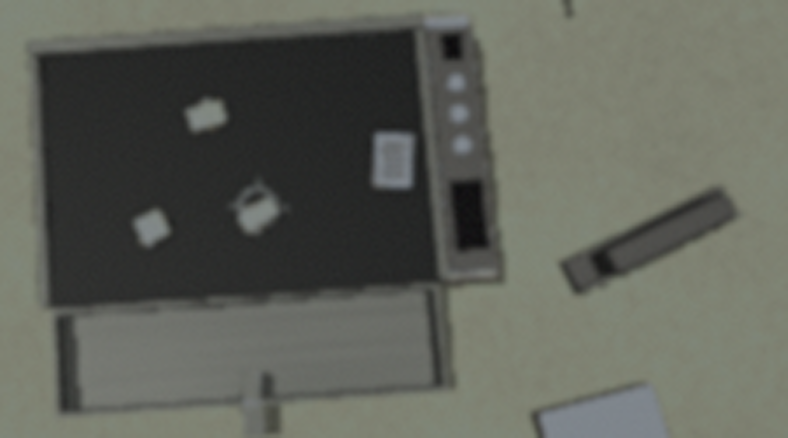

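The zoom shows the plate corners at about (38,53), (415,30), (440,278) and (48,305) in crop pixels. The scraper's long axis is yawed about +27° and its grip ridge is centred near crop (665,232). The ring is partly under the chip at crop (257,205).

```bash
python3 - <<'E'
from h import *
f=dict(np.load('pics/top0.npz')); g=cv2.cvtColor(f['frame'],cv2.COLOR_BGR2GRAY)
q=lambda u,v:(195+u/3.5-.36,150+v/3.5-.36)
P=np.array([ray(f,*q(*p),.09)[:2] for p in [(38,53),(415,30),(440,278),(48,305)]]);print(P.round(4),P.mean(0))
for i in range(4):
  d=P[i]-P[i-1];print(np.linalg.norm(d).round(4),np.degrees(np.arctan2(d[1],d[0])).round(2))
for p in [(600,265),(735,205),(665,232)]: print('ridge',ray(f,*q(*p),.072).round(3))
for p in [(562,265),(577,292)]: print('footend',ray(f,*q(*p),.01).round(3))
w=grab('wrist','w0.png'); print('wristcam',-w['R'].T@w['t'],w['R'],w['mtx'][0,0]); 
s=manip.state(); from scipy.spatial.transform import Rotation as R
print(R.from_quat(s['tool_rot'],scalar_first=True).as_matrix().round(3))
E
```

```text
[[ 0.6444  0.1372]
 [ 0.6562 -0.1636]
 [ 0.4592 -0.1735]
 [ 0.4449  0.1291]] [ 0.55118194 -0.01769637]
0.1997 2.33
0.301 -87.75
0.1973 -177.12
0.3029 92.7
ridge [ 0.468 -0.303  0.072]
ridge [ 0.513 -0.412  0.072]
ridge [ 0.492 -0.356  0.072]
footend [ 0.472 -0.29   0.01 ]
footend [ 0.449 -0.301  0.01 ]
wristcam [ 0.23297155 -0.58329916  0.37362948] [[ 0.27121999 -0.96251666 -0.0011851 ]
 [-0.92918746 -0.26214923  0.2605541 ]
 [-0.25109834 -0.0695663  -0.96545852]] 313.36963483207677
[[ 0.962  0.271 -0.   ]
 [ 0.271 -0.962  0.002]
 [ 0.    -0.002 -1.   ]]
```

play_rows([
  [[0.027, 0.02, 0.002, 0, 0, 8.06, 1], [0.027, 0.02, 0.002, 0, 0, 8.06, 1], [0.027, 0.02, 0.002, 0, 0, 8.06, 1], [0.027, 0.02, 0.002, 0, 0, 8.06, 1], [0.027, 0.02, 0.002, 0, 0, 8.06, 1], [0.027, 0.02, 0.002, 0, 0, 8.06, 1], [0.027, 0.02, 0.002, 0, 0, 8.06, 1], [0.027, 0.02, 0.002, 0, 0, 8.06, 1], [0.027, 0.02, 0.002, 0, 0, 8.06, 1], [0.027, 0.02, 0.002, 0, 0, 8.06, 1]],
])

```text
time: 1.15
tool_pos: [0.4405, -0.4004, 0.251]
tool_rot: [-0.0, 0.665, 0.747, 0.0]
contact_force: [0.1, -0.2, 0.5]
gripper_width: 1.0
grasp_force: 0.0
```

play_rows([
  [[0.027, 0.02, 0, 0, 0, 8.05, 1], [0.023, 0.02, 0, 0, 0, 8.05, 1], [0, 0, 0, 0, 0, 0, 1], [0, 0, 0, 0, 0, 0, 1]],
])

```text
time: 1.55
tool_pos: [0.4896, -0.3611, 0.2509]
tool_rot: [-0.0, 0.556, 0.831, -0.0]
contact_force: [0.5, -0.3, -0.2]
gripper_width: 0.998
grasp_force: 0.0
```

```bash
python3 - <<'E'
from h import *
w=grab('wrist','w1.png'); s=manip.state(); print(s['tool_pos'],s['joint_pos'],s['time'])
E
```

```text
[ 0.48919633 -0.36164172  0.25089783] [-7.58627640e-01  3.27175447e-03  1.63067651e+00 -5.07981216e-04
  1.50838717e+00 -1.14926640e+00] 1.6
```

View pics/w1.png

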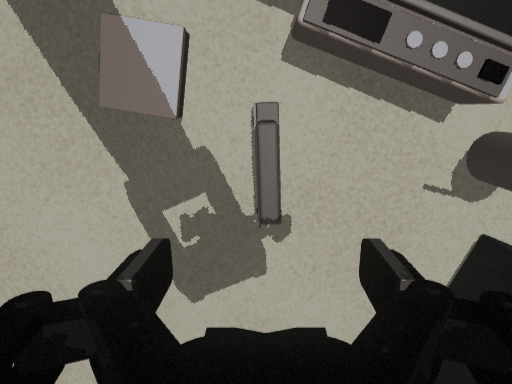

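The scraper stands at columns 252–281, rows 102–226, nearly aligned with the image. I zoom in to find which side the blade is on.

```bash
python3 - <<'E'
from h import *
f=dict(np.load('pics/w1.npz')); im=f['frame']
cv2.imwrite('pics/z2.png',cv2.convertScaleAbs(cv2.resize(im[92:240,230:305],None,fx=4,fy=4,interpolation=cv2.INTER_CUBIC),alpha=1.8))
for p,z in [((258,123),.072),((276,123),.072),((261,222),.072),((281,222),.072)]: print(p,ray(f,*p,z).round(4))
for p in [((256,103)),((278,103))]: print(p,ray(f,*p,.02).round(4))
E
```

```text
(258, 123) [ 0.4635 -0.3179  0.072 ]
(276, 123) [ 0.4802 -0.311   0.072 ]
(261, 222) [ 0.5064 -0.4148  0.072 ]
(281, 222) [ 0.5266 -0.4065  0.072 ]
(256, 103) [ 0.4527 -0.3008  0.02  ]
(278, 103) [ 0.4761 -0.2911  0.02  ]
```

View pics/z2.png

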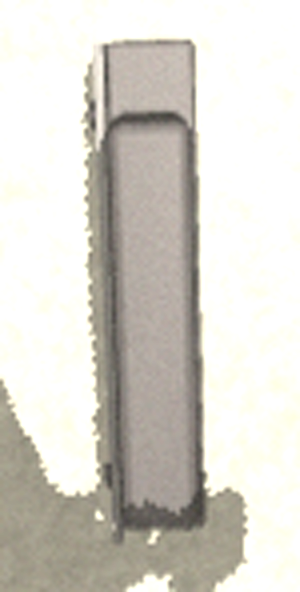

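The light steel strip at crop columns 93–105 is the blade, on the world −x side, so the scraper's yaw is about +24.7°. I go down and grip the ridge.

play_rows([
  [[0.005, -0.001, -0.02, 0, 0, 2.3, 1], [0, 0, -0.03, 0, 0, 0, 1], [0, 0, -0.03, 0, 0, 0, 1], [0, 0, -0.03, 0, 0, 0, 1], [0, 0, -0.03, 0, 0, 0, 1], [0, 0, -0.03, 0, 0, 0, 1], [0, 0, -0.02, 0, 0, 0, 1], [0, 0, -0.015, 0, 0, 0, 1], [0, 0, -0.008, 0, 0, 0, 1], [0, 0, 0, 0, 0, 0, 1]],
])

```text
time: 2.6
tool_pos: [0.4938, -0.3626, 0.0374]
tool_rot: [-0.001, 0.54, 0.842, 0.0]
contact_force: [-0.6, 0.2, -0.3]
gripper_width: 0.999
grasp_force: 0.0
```

play_rows([
  [[0, 0, 0, 0, 0, 0, 0.1], [0, 0, 0, 0, 0, 0, 0.1], [0, 0, 0, 0, 0, 0, 0.1], [0, 0, 0, 0, 0, 0, 0.1], [0, 0, 0, 0, 0, 0, 0.1], [0, 0, 0, 0, 0, 0, 0.1], [0, 0, 0, 0, 0, 0, 0.1], [0, 0, 0, 0, 0, 0, 0.1]],
])

```text
time: 3.4
tool_pos: [0.4949, -0.3628, 0.039]
tool_rot: [0.0, 0.539, 0.842, -0.0]
contact_force: [-1.0, 0.1, 4.7]
gripper_width: 0.247
grasp_force: 60.4
```

play_rows([
  [[0, 0, 0.01, 0, 0, 0, 0.1], [0, 0, 0.03, 0, 0, 0, 0.1], [0, 0, 0.04, 0, 0, 0, 0.1], [0, 0, 0.04, 0, 0, 0, 0.1], [0, 0, 0.03, 0, 0, 0, 0.1], [0, 0, 0.01, 0, 0, 0, 0.1]],
])

```text
time: 4.0
tool_pos: [0.4958, -0.3636, 0.2026]
tool_rot: [0.003, 0.539, 0.842, -0.001]
contact_force: [-0.2, -1.0, -1.1]
gripper_width: 0.247
grasp_force: 59.6
```

play_rows([
  [[0.0133, 0.0375, 0, 0, 0, -2.2, 0.1], [0.0133, 0.0375, 0, 0, 0, -2.2, 0.1], [0.0133, 0.0375, 0, 0, 0, -2.2, 0.1], [0.0133, 0.0375, 0, 0, 0, -2.2, 0.1], [0.0133, 0.0375, 0, 0, 0, -2.2, 0.1], [0.0133, 0.0375, 0, 0, 0, -2.2, 0.1], [0.0133, 0.0375, 0, 0, 0, -2.2, 0.1], [0.0133, 0.0375, 0, 0, 0, -2.2, 0.1], [0.0133, 0.0375, 0, 0, 0, -2.2, 0.1], [0.0133, 0.0375, 0, 0, 0, -2.3, 0.1]],
])

```text
time: 5.0
tool_pos: [0.6267, 0.0142, 0.1957]
tool_rot: [-0.001, 0.691, 0.723, -0.001]
contact_force: [1.1, -1.2, -1.8]
gripper_width: 0.248
grasp_force: 59.5
```

play_rows([
  [[0, 0, -0.015, 0, 0, 0, 0.1], [0, 0, -0.02, 0, 0, 0, 0.1], [0, 0, -0.01, 0, 0, 0, 0.1], [0, 0, 0, 0, 0, 0, 0.1], [0, 0, 0, 0, 0, 0, 0.1]],
])

```text
time: 5.5
tool_pos: [0.6271, 0.0119, 0.1526]
tool_rot: [-0.0, 0.691, 0.723, -0.0]
contact_force: [0.5, -0.1, -1.3]
gripper_width: 0.248
grasp_force: 59.5
```

```bash
python3 - <<'E'
from h import *
s=grab('scene','s1.png'); w=grab('wrist','w2.png'); im=s['frame']
a=cv2.resize(im[120:260,160:340],(720,560),interpolation=cv2.INTER_CUBIC)
cv2.imwrite('pics/z3.png',np.hstack([cv2.resize(a,(400,311)),cv2.resize(w['frame'],(400,311))]))
st=manip.state();print(st['tool_pos'],st['tool_rot'],st['contact_force'])
E
```

```text
[0.62812548 0.01186812 0.15434785] [6.50059808e-04 6.90863582e-01 7.22984682e-01 4.87834588e-04] [ 0.47937876  0.36736544 -1.70203979]
```

View pics/z3.png

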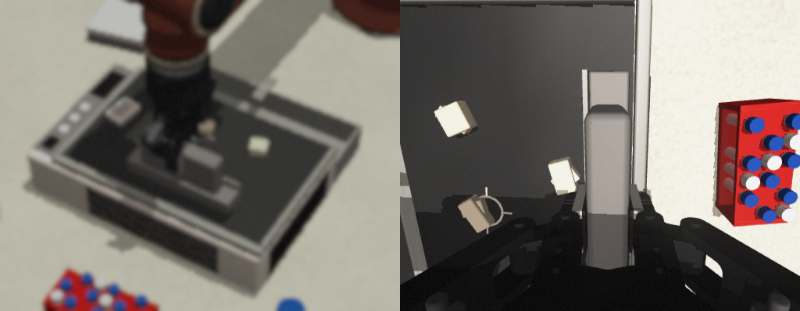

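The right panel shows the rear chip at about (563,173), just in front of the blade. The left blade edge is at column 583, and the ring is at about (488,212). I check the clearances in numbers.

```bash
python3 - <<'E'
from h import *
f=dict(np.load('pics/w2.npz')); g=cv2.cvtColor(f['frame'],cv2.COLOR_BGR2GRAY)
m=((g>150)*255).astype(np.uint8); m[:,236:]=0; m[:60]=0;m[:,:40]=0
cs,_=cv2.findContours(m,cv2.RETR_EXTERNAL,cv2.CHAIN_APPROX_NONE)
c,s=np.cos(np.radians(2.55)),np.sin(np.radians(2.55)); O=np.array([.551,-.018])
U=lambda p:np.array([[c,s],[-s,c]])@(p[:2]-O)
for k in cs:
  if cv2.contourArea(k)<60: continue
  q=k[:,0,:]; P=np.array([U(ray(f,*p,.102)) for p in q]); print(cv2.boundingRect(k),cv2.contourArea(k),P.min(0).round(4),P.max(0).round(4))
print('scr',U(manip.state()['tool_pos']))
print('tip of blade top-left corner',[U(ray(f,(583-400)*1.28,70*1.235,z)).round(4) for z in (.115,.145)])
print('lip inner',U(ray(f,(634-400)*1.28,100*1.235,.097)))
E
```

```text
(75, 247, 39, 41) 659.5 [-0.0519 -0.0304] [-0.0281  0.0002]
(190, 197, 40, 43) 1078.0 [0.0288 0.0062] [0.0541 0.0356]
(44, 126, 46, 43) 1147.0 [-0.0586  0.0546] [-0.0323  0.0807]
(233, 86, 3, 94) 78.0 [0.0586 0.0476] [0.0601 0.1039]
scr [0.07837798 0.02640714]
tip of blade top-left corner [array([0.0609, 0.1029]), array([0.0637, 0.1012])]
lip inner [0.09941175 0.08200936]
```

play_rows([
  [[0.001, 0, -0.008, 0, 0, 0, 0.1], [0, 0, -0.008, 0, 0, 0, 0.1], [0, 0, -0.005, 0, 0, 0, 0.1], [0, 0, 0, 0, 0, 0, 0.1], [0, 0, 0, 0, 0, 0, 0.1]],
])

```text
time: 6.1
tool_pos: [0.6284, 0.0125, 0.1319]
tool_rot: [-0.0, 0.691, 0.723, -0.0]
contact_force: [-0.3, -0.4, -2.0]
gripper_width: 0.252
grasp_force: 59.5
```

play_rows([
  [[0, 0, -0.001, 0, 0, 0, 0.1], [0, 0, -0.001, 0, 0, 0, 0.1], [0, 0, 0, 0, 0, 0, 0.1], [0, 0, 0, 0, 0, 0, 0.1]],
])

```text
time: 6.5
tool_pos: [0.6286, 0.0125, 0.1304]
tool_rot: [0.0, 0.691, 0.723, 0.0]
contact_force: [-0.6, 0.1, -2.5]
gripper_width: 0.248
grasp_force: 59.5
```

play_rows([
  [[0, 0, -0.001, 0, 0, 0, 0.1], [0, 0, 0, 0, 0, 0, 0.1], [0, 0, -0.001, 0, 0, 0, 0.1], [0, 0, 0, 0, 0, 0, 0.1], [0, 0, 0, 0, 0, 0, 0.1]],
])

```text
time: 7.0
tool_pos: [0.6288, 0.0125, 0.129]
tool_rot: [0.0, 0.691, 0.723, 0.0]
contact_force: [-2.0, 0.6, 2.5]
gripper_width: 0.25
grasp_force: 60.2
```

play_rows([
  [[-0.005, 0, -0.0005, 0, 0, 0, 0.1], [-0.012, -0.0005, 0, 0, 0, 0, 0.1], [-0.012, -0.0005, 0, 0, 0, 0, 0.1], [-0.012, -0.0005, 0, 0, 0, 0, 0.1], [-0.012, -0.0005, 0, 0, 0, 0, 0.1], [-0.012, -0.0005, 0, 0, 0, 0, 0.1], [-0.012, -0.0005, 0, 0, 0, 0, 0.1], [-0.012, -0.0005, 0, 0, 0, 0, 0.1], [-0.01, -0.0005, 0, 0, 0, 0, 0.1], [-0.008, -0.0005, 0, 0, 0, 0, 0.1]],
])

```text
time: 8.0
tool_pos: [0.5215, 0.0079, 0.1289]
tool_rot: [0.001, 0.691, 0.723, 0.001]
contact_force: [4.9, 0.9, 5.3]
gripper_width: 0.25
grasp_force: 60.6
```

play_rows([
  [[-0.008, -0.0004, 0, 0, 0, 0, 0.1], [-0.008, -0.0004, 0, 0, 0, 0, 0.1], [-0.008, -0.0004, 0, 0, 0, 0, 0.1], [-0.008, -0.0004, 0, 0, 0, 0, 0.1], [-0.008, -0.0004, 0, 0, 0, 0, 0.1], [-0.008, -0.0004, 0, 0, 0, 0, 0.1], [-0.008, -0.0004, 0, 0, 0, 0, 0.1], [-0.008, -0.0004, 0, 0, 0, 0, 0.1], [-0.003, -0.0001, 0, 0, 0, 0, 0.1], [0, 0, 0, 0, 0, 0, 0.1]],
])

```text
time: 9.0
tool_pos: [0.4545, 0.0046, 0.1289]
tool_rot: [0.001, 0.691, 0.723, 0.001]
contact_force: [2.5, 0.2, 7.4]
gripper_width: 0.246
grasp_force: 60.8
```

```bash
python3 - <<'E'
from h import *
s=grab('scene','s2.png'); w=grab('wrist','w3.png'); t=grab('top'); 
cv2.imwrite('pics/z4.png',np.hstack([cv2.resize(t['frame'][140:290,190:350],(400,375),interpolation=cv2.INTER_CUBIC),cv2.resize(w['frame'],(400,375))]))
E
```

```text
(no output)
```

View pics/z4.png

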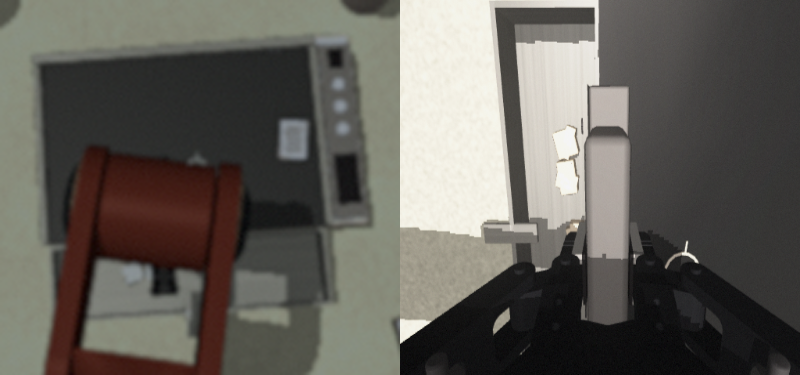

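Two chips are clearly in the tray at (565,143) and (567,177), and a third shows at (573,228). I lift and check.

play_rows([
  [[0, 0, 0.015, 0, 0, 0, 0.1], [0.005, 0, 0.03, 0, 0, 0, 0.1], [0.03, -0.01, 0.03, 0, 0, 0, 0.1], [0.035, -0.03, 0, 0, 0, 0, 0.1], [0.01, -0.01, 0, 0, 0, 0, 0.1], [0, 0, 0, 0, 0, 0, 0.1]],
])

```text
time: 9.75
tool_pos: [0.5335, -0.0461, 0.2011]
tool_rot: [-0.002, 0.691, 0.723, -0.001]
contact_force: [-1.0, 1.2, -2.1]
gripper_width: 0.246
grasp_force: 59.9
```

```bash
python3 - <<'E'
from h import *
w=grab('wrist','w4.png'); f=w
g=cv2.cvtColor(f['frame'],cv2.COLOR_BGR2GRAY); print(manip.state()['tool_pos'])
cv2.imwrite('pics/z5.png',cv2.resize(f['frame'],(700,525)))
E
```

```text
[ 0.53265658 -0.04523854  0.20079959]
```

View pics/z5.png

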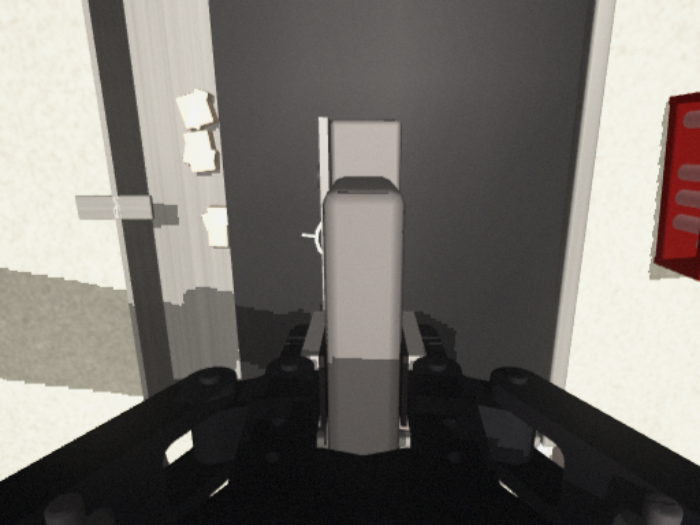

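All three chips lie in the tray, at (196,108), (199,152) and (217,227). I return the scraper to its first place on the bench.

play_rows([
  [[-0.0038, -0.0318, 0, 0, 0, 2.22, 0.1], [-0.0038, -0.0318, 0, 0, 0, 2.22, 0.1], [-0.0038, -0.0318, 0, 0, 0, 2.22, 0.1], [-0.0038, -0.0318, 0, 0, 0, 2.22, 0.1], [-0.0038, -0.0318, 0, 0, 0, 2.22, 0.1], [-0.0038, -0.0318, 0, 0, 0, 2.22, 0.1], [-0.0038, -0.0318, 0, 0, 0, 2.22, 0.1], [-0.0038, -0.0318, 0, 0, 0, 2.22, 0.1], [-0.0038, -0.0318, 0, 0, 0, 2.22, 0.1], [-0.0038, -0.0318, 0, 0, 0, 2.22, 0.1]],
])

```text
time: 10.8
tool_pos: [0.4949, -0.3622, 0.2015]
tool_rot: [-0.002, 0.537, 0.843, 0.001]
contact_force: [0.4, -0.8, -3.0]
gripper_width: 0.249
grasp_force: 60.0
```

play_rows([
  [[0, 0, -0.03, 0, 0, 0, 0.1], [0, 0, -0.04, 0, 0, 0, 0.1], [0, 0, -0.04, 0, 0, 0, 0.1], [0, 0, -0.03, 0, 0, 0, 0.1], [0, 0, -0.013, 0, 0, 0, 0.1], [0, 0, -0.004, 0, 0, 0, 0.1], [0, 0, 0, 0, 0, 0, 0.1], [0, 0, 0, 0, 0, 0, 0.1]],
])

```text
time: 11.6
tool_pos: [0.4977, -0.3641, 0.0481]
tool_rot: [0.002, 0.538, 0.843, -0.0]
contact_force: [0.1, -0.5, -1.2]
gripper_width: 0.252
grasp_force: 59.9
```

```bash
python3 - <<'E'
from h import *
print(manip.state()['tool_pos'])
c,s=np.cos(np.radians(2.55)),np.sin(np.radians(2.55)); O=np.array([.551,-.018])
U=lambda p:np.array([[c,s],[-s,c]])@(p[:2]-O)
f=dict(np.load('pics/w4.npz'))
for p in [(196,108),(199,152),(202,227),(227,227),(229,227)]: print(p,[U(ray(f,p[0]*.7314,p[1]*.7314,z)).round(3) for z in (.03,.05)])
# stand, coarse, from scene+top before
for n,rect in (('top0',(95,195,155,250)),('scene0',(355,195,405,270))):
  f=dict(np.load(f'pics/{n}.npz')); x0,y0,x1,y1=rect; im=f['frame'][y0:y1,x0:x1]; cv2.imwrite(f'pics/{n}_st.png',cv2.resize(im,(400,int(400*(y1-y0)/(x1-x0))),interpolation=cv2.INTER_CUBIC))
a=cv2.imread('pics/top0_st.png');b=cv2.imread('pics/scene0_st.png');h=max(a.shape[0],b.shape[0])
pad=lambda i:cv2.copyMakeBorder(i,0,h-i.shape[0],0,0,cv2.BORDER_CONSTANT)
cv2.imwrite('pics/z6.png',cv2.convertScaleAbs(np.hstack([pad(a),pad(b)]),alpha=1.6)); print(a.shape,b.shape)
E
```

```text
[ 0.49773074 -0.36412164  0.04814608]
(196, 108) [array([-0.136,  0.064]), array([-0.128,  0.062])]
(199, 152) [array([-0.137,  0.034]), array([-0.129,  0.035])]
(202, 227) [array([-0.14, -0.02]), array([-0.132, -0.016])]
(227, 227) [array([-0.121, -0.02 ]), array([-0.114, -0.016])]
(229, 227) [array([-0.12, -0.02]), array([-0.113, -0.016])]
(366, 400, 3) (600, 400, 3)
```

View pics/z6.png

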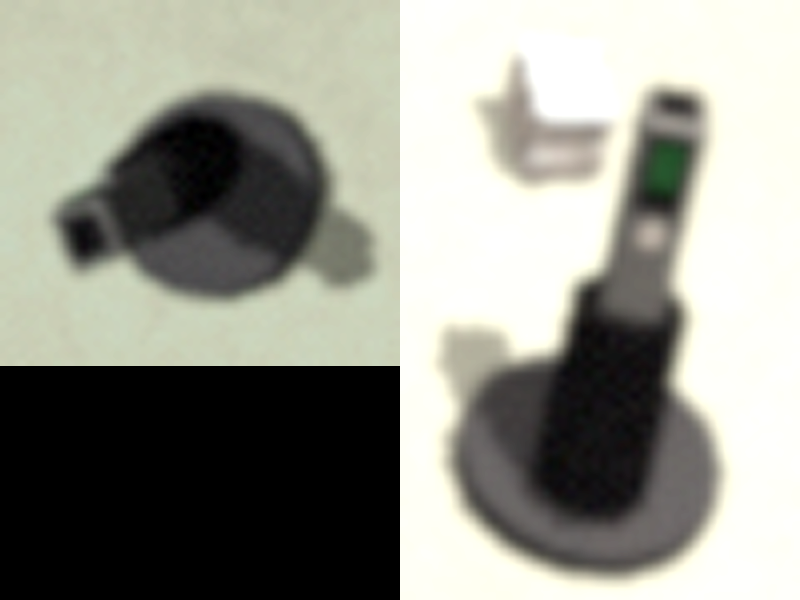

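I first set the scraper down fully. The picture shows, from two views, the probe's handle top at crop (88,235) and (675,102), and the base centre at (225,195) and (590,470). I triangulate these.

play_rows([
  [[0, 0, -0.004, 0, 0, 0, 0.1], [0, 0, -0.003, 0, 0, 0, 0.1], [0, 0, 0, 0, 0, 0, 0.1], [0, 0, -0.0015, 0, 0, 0, 0.1], [0, 0, 0, 0, 0, 0, 0.1], [0, 0, 0, 0, 0, 0, 0.1]],
])

```text
time: 12.2
tool_pos: [0.497, -0.3637, 0.0391]
tool_rot: [0.0, 0.538, 0.843, -0.0]
contact_force: [-3.1, 2.8, 5.7]
gripper_width: 0.246
grasp_force: 60.9
```

```bash
python3 - <<'E'
from h import *
s=manip.state();print(s['tool_pos'],s['contact_force'])
a=dict(np.load('pics/top0.npz'));b=dict(np.load('pics/scene0.npz'))
qa=lambda u,v:(95+u/6.667-.43,195+v/6.667-.43); qb=lambda u,v:(355+(u-400)/8-.44,195+v/8-.44)
M=lambda f:f['mtx']@np.c_[f['R'],f['t']]
def tri(p,q):
  X=cv2.triangulatePoints(M(a),M(b),np.array(qa(*p),float),np.array(qb(*q),float)).ravel(); X=X[:3]/X[3]; print(X.round(4),(proj(a,X)-qa(*p)).round(2),(proj(b,X)-qb(*q)).round(2)); return X
T=tri((88,235),(675,102)); B=tri((225,195),(590,470))
print(ray(a,*qa(225,195),.012),ray(b,*qb(590,465),.012))
E
```

```text
[ 0.49696048 -0.36368111  0.0390569 ] [-3.07859453  2.81702474  5.6684013 ]
[0.4636 0.3715 0.1669] [-0.73  0.42] [-0.41  0.09]
[0.4893 0.3825 0.0029] [-1.17  0.68] [-0.72  0.12]
[0.49055782 0.37573454 0.012     ] [0.49293122 0.38458688 0.012     ]
```

play_rows([
  [[0, 0, 0.0005, 0, 0, 0, 1], [0, 0, 0, 0, 0, 0, 1], [0, 0, 0, 0, 0, 0, 1], [0, 0, 0, 0, 0, 0, 1], [0, 0, 0.02, 0, 0, 0, 1], [0, 0, 0.04, 0, 0, 0, 1], [0, 0, 0.05, 0, 0, 0, 1], [0, 0, 0.05, 0, 0, 0, 1], [0, 0, 0.05, 0, 0, 0, 1], [0, 0, 0.05, 0, 0, 0, 1]],
])

```text
time: 13.2
tool_pos: [0.4963, -0.3631, 0.2998]
tool_rot: [0.0, 0.538, 0.843, -0.0]
contact_force: [1.1, -0.6, 0.2]
gripper_width: 0.998
grasp_force: 0.0
```

play_rows([
  [[0, 0.046, 0.003, 0, 0, 8.4, 1], [0, 0.046, 0.003, 0, 0, 8.4, 1], [0, 0.046, 0.003, 0, 0, 8.4, 1], [0, 0.046, 0.003, 0, 0, 8.4, 1], [0, 0.046, 0.003, 0, 0, 8.4, 1], [0, 0.046, 0.003, 0, 0, 8.4, 1], [0, 0.046, 0.003, 0, 0, 8.4, 1], [0, 0.046, 0.003, 0, 0, 8.4, 1], [0, 0.046, 0.003, 0, 0, 8.4, 1], [0, 0.046, 0.003, 0, 0, 8.4, 1]],
])

```text
time: 14.2
tool_pos: [0.4962, 0.0985, 0.328]
tool_rot: [0.0, -0.167, 0.986, -0.0]
contact_force: [0.5, 0.4, -0.2]
gripper_width: 0.999
grasp_force: 0.0
```

play_rows([
  [[0, 0.046, 0, 0, 0, 0, 1], [0, 0.046, 0, 0, 0, 0, 1], [0, 0.046, 0, 0, 0, 0, 1], [0, 0.046, 0, 0, 0, 0, 1], [0, 0.046, 0, 0, 0, 0, 1], [0, 0.046, 0, 0, 0, 0, 1], [0, 0.024, 0, 0, 0, 0, 1], [0, 0, 0, 0, 0, 0, 1], [0, 0, 0, 0, 0, 0, 1]],
])

```text
time: 15.1
tool_pos: [0.4964, 0.3968, 0.3273]
tool_rot: [-0.0, -0.164, 0.986, -0.0]
contact_force: [-0.5, -0.3, 0.4]
gripper_width: 0.998
grasp_force: 0.0
```

```bash
python3 - <<'E'
from h import *
w=grab('wrist','w5.png'); t=grab('top','top1.png'); s=manip.state(); print(s['tool_pos'],s['joint_pos'],s['time'],s['gripper_width'])
z=cv2.convertScaleAbs(w['frame'],alpha=1.5)
cv2.imwrite('pics/z7.png',cv2.resize(z,(800,600),interpolation=cv2.INTER_CUBIC))
E
```

```text
[0.49675244 0.39579913 0.32779978] [ 5.55828452e-01  3.78114902e-02  1.46947014e+00 -3.33739416e-04
  1.63448285e+00 -1.34297199e+00] 15.2 0.9983697022059566
```

View pics/z7.png

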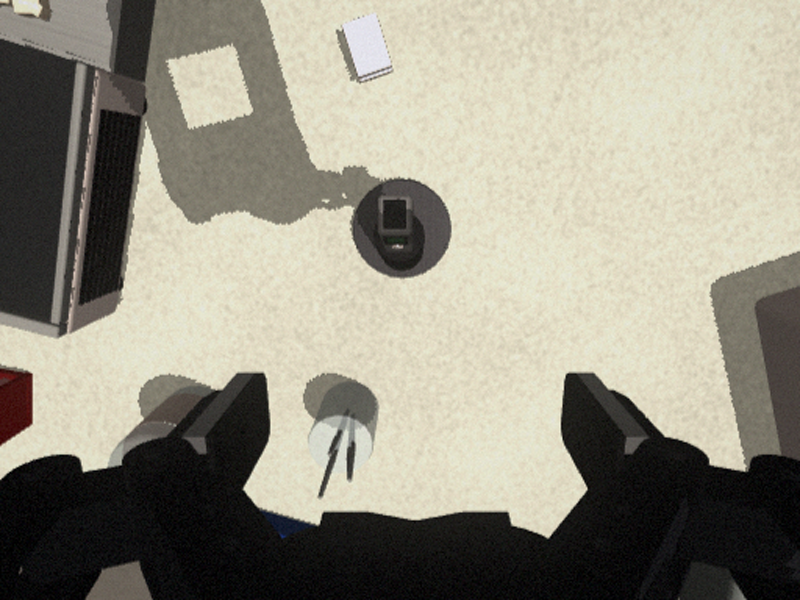

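The stand's base circle is at (401,227), radius 49, and the handle's top rectangle is at (395,215), nearly square with the image. The black inset gives its yaw, so I compute the position and lean.

```bash
python3 - <<'E'
from h import *
from scipy.optimize import least_squares
w=dict(np.load('pics/w5.npz')); a=dict(np.load('pics/top0.npz'));b=dict(np.load('pics/scene0.npz'))
g=cv2.cvtColor(w['frame'],cv2.COLOR_BGR2GRAY); x0,y0=238,122
z=cv2.resize(g[y0:y0+45,x0:x0+30],None,fx=8,fy=8,interpolation=cv2.INTER_CUBIC)
print(g[124:162:2,240:268:1])
for th in (20,25,30,35):
  m=(z<th).astype(np.uint8); k,l,s,c=cv2.connectedComponentsWithStats(m)
  i=l[int((137-y0)*8),int((253-x0)*8)]
  if i: 
    cs,_=cv2.findContours((l==i).astype(np.uint8),0,1); r=cv2.minAreaRect(max(cs,key=cv2.contourArea)); print(th,s[i],(np.array(r[0])/8+[x0,y0]).round(2),np.array(r[1])/8,r[2])
# base disc
m=(g<95).astype(np.uint8)*255; m[:105]=0;m[190:]=0;m[:,:220]=0;m[:,300:]=0
m[:,:]=cv2.morphologyEx(m,cv2.MORPH_OPEN,np.ones((9,9)))
cs,_=cv2.findContours(m,0,1);c=max(cs,key=cv2.contourArea); print('disc',cv2.minEnclosingCircle(c),cv2.fitEllipse(cv2.convexHull(c)))
pix=[(w,np.array([252.8,137.4])),(a,np.array([95+88/6.667-.43,195+235/6.667-.43])),(b,np.array([355+275/8-.44,195+102/8-.44]))]
r=least_squares(lambda X:np.concatenate([(proj(f,X)-p) for f,p in pix]),[.46,.37,.16]);print('top',r.x.round(4),r.fun.round(2))
print('base',ray(w,256.8,145.3,.01))
E
```

```text
[[ 34  31  33  34  42  39  37  56  52  52  52  54  52  49  53  52  56  52
   52  53  57  52  51  53  52  56  53  56]
 [ 31  29  47  58  71  69  70  71  68  71  70  71  67  68  60  59  67  74
   71  69  69  70  61  49  54  51  53  52]
 [ 27  35  57  68  78  37  23  23  21  23  21  22  19  18  19  21  21  23
   21  41  80  75  69  58  47  55  54  50]
 [ 31  32  60  70  75  43  26  23  22  22  21  23  22  27  27  19  24  26
   24  27  78  73  70  58  45  56  52  55]
 [ 32  32  58  70  79  42  17  22  21  20  22  21  23  22  21  20  26  23
   24  28  81  78  70  56  43  52  55  50]
 [ 28  32  45  65  77  39  25  20  18  21  22  23  21  21  22  22  20  17
   22  21  49  46  42  51  39  52  55  54]
 [ 31  28  42  49  67  28  20  23  18  22  25  22  15  19  21  20  18  20
   18  20  48  47  43  36  38  50  50  51]
 [ 32  31  45  47  49  27  19  22  21  20  22  22  22  20  21  18  21  17
   19  21  50  44  40  33  29  34  47  53]
 [ 28  34  39  46  49  28  22  21  22  25  20  18  16  19  18  25  22  22
   23  19  50  45  40  38  23  20  26  30]
 [ 32  30  41  48  49  27  17  20  20  22  24  
[... 992 characters left out ...]
  27  24  25]
 [ 49  36  19  25  27  27  28  33  37  35  34  36  39  35  37  38  37  34
   37  36  34  37  35  33  21  29  27  27]]
20 [103 104  22  23 252] [252.47 136.81] [1.95241201 3.08714676] 32.27564239501953
25 [   60    50   115   143 14382] [252.6  137.18] [17.82181549 14.15746593] 89.13194274902344
30 [   59    48   117   148 16312] [252.62 137.19] [18.375 14.5  ] 90.0
35 [   57    46   120   152 17012] [252.56 137.19] [18.875 14.875] 90.0
disc ((248.5, 138.5), 42.47950744628906) ((252.13714599609375, 140.3819122314453), (61.88730239868164, 81.18292999267578), 140.2238311767578)
top [0.4648 0.3725 0.1667] [-0.33 -0.28 -1.06 -0.04 -0.26  0.58]
base [0.48959363 0.38056152 0.01      ]
```

play_rows([
  [[-0.0115, -0.007, -0.0285, 1.817, -5.433, 0, 1], [-0.0115, -0.007, -0.0285, 1.817, -5.433, 0, 1], [-0.0115, -0.007, -0.0285, 1.817, -5.433, 0, 1], [-0.0112, -0.0069, -0.0289, 0, 0, 0, 1], [0, 0, 0, 0, 0, 0, 1], [0, 0, 0, 0, 0, 0, 1]],
])

```text
time: 15.8
tool_pos: [0.4516, 0.3682, 0.2144]
tool_rot: [0.148, -0.161, 0.975, 0.024]
contact_force: [-0.5, -0.4, 1.5]
gripper_width: 0.999
grasp_force: 0.0
```

```bash
python3 - <<'E'
from h import *
from scipy.spatial.transform import Rotation as R
w=grab('wrist','w6.png'); s=manip.state(); T=R.from_quat(s['tool_rot'],scalar_first=True).as_matrix(); print(s['tool_pos'],T.round(3),s['joint_pos'])
e=np.array([.4648,.3725,.1667]); print('expected px',proj(w,e), 'TCP px',proj(w,s['tool_pos']),'dist on axis',T.T@(e-s['tool_pos']))
g=cv2.cvtColor(w['frame'],cv2.COLOR_BGR2GRAY)
u,v=proj(w,e).astype(int)
for y in range(max(0,v-50),min(384,v+51),5): print(y,g[y,u-50:u+51:4])
E
```

```text
[0.45268312 0.36897753 0.21615885] [[-0.903 -0.322  0.284]
 [-0.307  0.947  0.095]
 [-0.299 -0.001 -0.954]] [ 0.59496465 -0.21732257  1.91399794 -0.08758157  1.15291999 -1.27961882]
expected px [265.44028224 209.86149779] TCP px [266.34185097 247.68096547] dist on axis [ 0.00276877 -0.00051574  0.0509654 ]
159 [146 148 144  61  46  44  47  30  28  15  14  16  12  16  16  10  17  48
  45  49  47  46  50 152 147 153]
164 [155 148 147 153  48  46  45  43  27   9  19  19  18  13  22  25  18  16
  47  51  50  49 151 155 156 154]
169 [146 144 146 151 138  49  46  44  18  18  27  27  27  27  26  25  25  24
  43  50  48 100 158 156 152 155]
174 [153 146 143 144 142 145  47  48  17  16  30  22  32  29  29  24  30  32
  45  53 129 148 151 153 152 157]
179 [146 146 147 151 144 148 147 114  23  22  27  27  28  23  24  29  26  25
  30 150 153 156 154 154 151 153]
184 [149 145 146 150 143 142 144 137  22  27  30  25  28  28  24  25  28  34
  68 143 150 154 154 153 153 144]
189 [148 147 152 149 143 140 139 148  30  29  35  36  38  33  31  34  32  30
 150 151 150 146 152 158 143 154]
194 [142 148 14
[... 838 characters left out ...]

 152 153 146 147 146 152 147 149]
234 [149 152 149 145 142 146 146 143 151 150 149 147 151 148 145 147 151 147
 143 147 154 155 147 145 149 155]
239 [148 149 146 148 154 142 149 152 148 145 144 147 154 145 147 149 148 152
 142 145 147 147 151 150 148 149]
244 [ 89 134 142 149 145 147 149 145 147 143 152 154 149 142 150 149 150 151
 155 153 152 145 155 153 147 149]
249 [ 84  82  76  70  75 136 142 149 147 147 154 149 145 147 150 149 150 150
 150 151 154 149 150 151 147 147]
254 [ 64  64  61  63  66  60  65 144 156 143 152 152 142 147 147 145 149 146
 154 145 150 149 149 155 148 148]
259 [ 63  64  66  61  61  65  62  62 140 144 144 145 150 150 145 149 141 145
 149 144 155 152 152 151 146 151]
```

The handle's top face is at columns 251–280, rows 192–226, exactly where predicted. I advance along the axis and grip.

play_rows([
  [[0.0044, 0.0015, -0.016, 0, 0, 0, 1], [0.0044, 0.0015, -0.016, 0, 0, 0, 1], [0.0044, 0.0015, -0.016, 0, 0, 0, 1], [0.0044, 0.0015, -0.016, 0, 0, 0, 1], [0.0044, 0.0014, -0.016, 0, 0, 0, 1], [0.0044, 0.0014, -0.016, 0, 0, 0, 1], [0, 0, 0, 0, 0, 0, 1], [0, 0, 0, 0, 0, 0, 1]],
])

```text
time: 16.65
tool_pos: [0.4791, 0.3783, 0.1196]
tool_rot: [0.149, -0.162, 0.975, 0.024]
contact_force: [-0.4, 0.1, -0.0]
gripper_width: 1.003
grasp_force: 0.0
```

play_rows([
  [[0, 0, 0, 0, 0, 0, 0.1], [0, 0, 0, 0, 0, 0, 0.1], [0, 0, 0, 0, 0, 0, 0.1], [0, 0, 0, 0, 0, 0, 0.1], [0, 0, 0, 0, 0, 0, 0.1], [0, 0, 0, 0, 0, 0, 0.1], [0, 0, 0, 0, 0, 0, 0.1], [0, 0, 0, 0, 0, 0, 0.1]],
])

```text
time: 17.45
tool_pos: [0.4773, 0.3777, 0.1179]
tool_rot: [0.148, -0.162, 0.975, 0.024]
contact_force: [-1.9, -0.3, 4.1]
gripper_width: 0.248
grasp_force: 61.4
```

play_rows([
  [[-0.0014, -0.0005, 0.0048, 0, 0, 0, 0.1], [-0.0028, -0.0009, 0.0095, 0, 0, 0, 0.1], [-0.0028, -0.001, 0.0095, 0, 0, 0, 0.1], [-0.0029, -0.0009, 0.0096, 0, 0, 0, 0.1]],
])

```text
time: 17.85
tool_pos: [0.467, 0.3741, 0.1515]
tool_rot: [0.147, -0.162, 0.975, 0.023]
contact_force: [0.1, -0.1, -1.6]
gripper_width: 0.25
grasp_force: 60.7
```

play_rows([
  [[-0.0028, -0.0009, 0.0095, 0, 0, 0, 0.1], [-0.0028, -0.001, 0.0095, 0, 0, 0, 0.1], [-0.0029, -0.0009, 0.0096, 0, 0, 0, 0.1], [-0.0028, -0.0009, 0.0095, 0, 0, 0, 0.1], [-0.0028, -0.001, 0.0095, 0, 0, 0, 0.1], [-0.0029, -0.0009, 0.0096, 0, 0, 0, 0.1], [0, 0, 0.03, 0, 0, 0, 0.1], [0, 0, 0.03, 0, 0, 0, 0.1], [0, 0, 0, 0, 0, 0, 0.1]],
])

```text
time: 18.75
tool_pos: [0.4524, 0.3701, 0.2749]
tool_rot: [0.152, -0.162, 0.975, 0.026]
contact_force: [0.8, 0.7, 0.5]
gripper_width: 0.245
grasp_force: 60.8
```

```bash
python3 - <<'E'
from h import *
from scipy.spatial.transform import Rotation as R
s=manip.state(); T=R.from_quat(s['tool_rot'],scalar_first=True); print(s['tool_pos'],T.as_matrix().round(3),s['gripper_width'],s['joint_pos'])
# rotation to upright
z=T.as_matrix()[:,2]; d=np.array([0,0,-1.]); ax=np.cross(z,d); print('rotvec deg',np.degrees(np.arcsin(np.linalg.norm(ax)))*ax/np.linalg.norm(ax))
# ring centre: light pixels on the plate in the present top view and the wrist views
f=grab('top','top2.png'); O=np.array([.551,-.018,.09])
im=f['frame']; g=cv2.cvtColor(im,cv2.COLOR_BGR2GRAY).astype(int)
u,v=proj(f,[.505,-.04,.09]).astype(int); print(u,v)
print('\n'.join(' '.join('%3d'%x for x in r) for r in g[v-14:v+15,u-16:u+17]))
E
```

```text
[0.45239973 0.3700781  0.27492832] [[-0.901 -0.323  0.288]
 [-0.307  0.946  0.099]
 [-0.305  0.001 -0.952]] 0.24487982907534112 [ 0.59686225 -0.25524979  1.84867628 -0.08448507  1.24948949 -1.28788108]
rotvec deg [-5.77616895 16.79428766  0.        ]
270 213
 43  43  44  43  44  43  43  42  42  42  41  42  42  42  44  44  43  42  40  41  43  42  42  42  40  40  40  42  41  41  41  40  40
 44  43  44  41  43  43  44  43  44  44  42  43  42  44  52  51  45  40  41  42  44  41  43  41  42  40  42  41  41  42  41  41  40
 43  46  43  44  44  44  44  44  45  43  43  41  40  50  61  60  47  41  43  43  40  43  41  43  41  40  42  41  40  41  41  40  39
 43  43  44  44  43  44  45  43  42  42  42  44  50  61  72  70  56  47  42  41  41  40  41  40  43  41  41  42  41  42  41  40  42
 45  44  45  44  43  42  42  45  41  42  51  61  70  76  81  81  71  61  51  43  41  41  42  42  42  40  40  39  41  40  42  41  41
 44  44  44  44  45  44  44  42  45  49  66  82  83  78  77  79  79  76  65  51  44  41  41  44  41  42  41  41  42  43  42  40  42
 43  45  44  44  44  42  43  43  47  63  80  84  
[... 2286 characters left out ...]
  42  43  43  42  42  42  44  42  42  43
 46  47  45  46  46  44  46  47  45  44  45  44  44  45  45  43  42  45  43  46  43  43  44  43  43  44  43  43  44  42  43  43  42
 45  46  46  44  45  45  44  46  44  44  45  45  45  44  44  45  46  45  44  43  44  43  45  43  43  42  44  42  43  41  42  43  42
 46  47  46  47  46  45  46  44  46  44  44  45  44  45  44  45  44  44  45  43  44  44  43  44  42  42  41  44  43  41  43  44  43
 46  46  46  47  44  44  46  45  46  45  44  43  44  45  44  44  44  44  43  44  44  43  43  46  44  43  44  43  43  42  44  42  43
 46  45  47  46  45  47  44  45  45  45  44  44  45  45  45  45  44  45  44  44  43  44  44  44  43  43  42  44  43  43  42  42  43
```

The ring is clear in the top view, at about (268.4,208.8). I compute its centre.

```bash
python3 - <<'E'
from h import *
b=grab('scene','s3.png')
f=dict(np.load('pics/top2.npz'))
def ring(f,thr,c0):
  g=cv2.cvtColor(f['frame'],cv2.COLOR_BGR2GRAY); u,v=np.round(proj(f,c0)).astype(int); r=14
  m=(g[v-r:v+r+1,u-r:u+r+1]>thr).astype(np.uint8); cs,_=cv2.findContours(m,0,1); c=max(cs,key=cv2.contourArea)
  h=cv2.fillPoly(np.zeros_like(m),[c],1); h=cv2.morphologyEx(h,cv2.MORPH_OPEN,cv2.getStructuringElement(cv2.MORPH_ELLIPSE,(7,7)))
  cs,_=cv2.findContours(h,0,1); c=max(cs,key=cv2.contourArea); e=cv2.fitEllipse(c); p=np.array(e[0])+[u-r,v-r]; M=cv2.moments(h,True)
  print(e,p,[M['m10']/M['m00']+u-r,M['m01']/M['m00']+v-r]); X=ray(f,*p,.09); print(X); return X
A=ring(f,58,[.51,-.035,.09]); B=ring(b,75,A)
g=cv2.cvtColor(b['frame'],cv2.COLOR_BGR2GRAY);u,v=proj(b,A).astype(int);print(g[v-12:v+13:2,u-14:u+15])
E
```

```text
((13.26292896270752, 11.743680000305176), (12.67817497253418, 13.011038780212402), 169.6719970703125) [268.26292896 208.74368   ] [np.float64(268.24827586206897), np.float64(208.73793103448276)]
[ 0.51736845 -0.03448098  0.09      ]
((14.857551574707031, 13.077937126159668), (8.003378868103027, 11.311882972717285), 86.7657699584961) [249.85755157 179.07793713] [np.float64(249.85714285714283), np.float64(179.08333333333334)]
[ 0.51432364 -0.03486271  0.09      ]
[[ 50  51  48  49  49  51  49  50  50  51  50  51  51  51  51  49  49  51
   50  49  50  49  51  52  58  66  76  87  96]
 [ 49  52  51  50  50  48  49  51  48  50  50  49  51  51  49  50  50  51
   49  50  50  50  50  49  49  50  50  50  53]
 [ 50  50  49  50  50  50  50  51  50  50  49  50  49  50  49  50  49  50
   50  48  50  49  51  49  51  50  51  51  49]
 [ 49  50  51  50  50  51  50  50  50  51  50  50  50  51  50  50  51  50
   53  52  51  50  50  50  50  51  52  51  50]
 [ 51  50  51  50  50  50  51  51  50  52  56  60  65  75  79  80  78  77
   85  86  68  53  50  50  49  50  51  50  50]
 [ 50  50  49  50  51  50  49
[... 239 characters left out ...]
 50  49  53  68  87  92  83  71  65  63  69  82
   98 106  94  70  56  51  49  50  50  50  49]
 [ 49  50  51  49  49  50  51  50  51  57  69  79  82  80  85  86  84  79
   75  74  71  63  54  50  51  50  49  50  49]
 [ 51  50  51  49  52  51  49  50  51  54  57  55  52  52  53  54  53  52
   50  50  50  52  50  50  51  51  49  50  52]
 [ 50  50  51  49  50  49  50  50  50  49  51  51  49  50  50  51  51  50
   49  51  50  49  50  49  50  49  50  49  51]
 [ 50  51  49  50  51  49  51  50  51  50  49  50  50  51  50  50  50  50
   51  50  50  49  51  50  50  49  49  49  51]
 [ 50  50  49  51  51  49  49  51  51  51  50  49  51  51  50  50  50  51
   50  49  50  50  49  51  51  49  49  51  50]]
```

play_rows([
  [[0.0064, -0.0405, 0, -1.363, 4.075, 0, 0.1], [0.0064, -0.0405, 0, -1.363, 4.075, 0, 0.1], [0.0064, -0.0405, 0, -1.363, 4.075, 0, 0.1], [0.0064, -0.0405, 0, -1.363, 4.075, 0, 0.1], [0.0064, -0.0405, -0.006, 0, 0, 0, 0.1], [0.0064, -0.0405, -0.006, 0, 0, 0, 0.1], [0.0064, -0.0405, -0.007, 0, 0, 0, 0.1], [0.0064, -0.0405, -0.007, 0, 0, 0, 0.1], [0.0064, -0.0405, -0.007, 0, 0, 0, 0.1], [0.006, -0.0402, -0.007, 0, 0, 0, 0.1]],
])

```text
time: 19.85
tool_pos: [0.5129, -0.0375, 0.2255]
tool_rot: [-0.001, -0.164, 0.987, 0.001]
contact_force: [0.1, -0.2, -0.6]
gripper_width: 0.249
grasp_force: 60.8
```

play_rows([
  [[0, 0, 0, 0, 0, 0, 0.1], [0, 0, 0, 0, 0, 0, 0.1], [0, 0, 0, 0, 0, 0, 0.1]],
])

```text
time: 20.15
tool_pos: [0.5135, -0.0352, 0.2271]
tool_rot: [-0.001, -0.164, 0.986, 0.0]
contact_force: [-0.2, 0.5, -0.2]
gripper_width: 0.252
grasp_force: 60.9
```

```bash
python3 - <<'E'
from h import *
from scipy.spatial.transform import Rotation as R
w=grab('wrist','w7.png'); b=grab('scene','s4.png'); t=grab('top','t4.png')
s=manip.state(); T=R.from_quat(s['tool_rot'],scalar_first=True).as_matrix(); print(s['tool_pos'],T[:,2].round(3),s['contact_force'])
tip=s['tool_pos']+T[:,2]*.096
for n,f in (('w',w),('b',b),('t',t)): print(n,'ring',proj(f,[.516,-.0347,.09]).round(1),'tip',proj(f,tip).round(1),'collar',proj(f,tip-T[:,2]*.068).round(1))
g=cv2.cvtColor(w['frame'],cv2.COLOR_BGR2GRAY);u,v=proj(w,[.516,-.0347,.09]).astype(int)
print(g[v-40:v+60:4,u-48:u+49:4])
g=cv2.cvtColor(b['frame'],cv2.COLOR_BGR2GRAY);u,v=proj(b,tip).astype(int)
print(u,v);print('\n'.join(' '.join('%3d'%x for x in r) for r in g[v-14:v+20,u-14:u+15]))
E
```

```text
[ 0.51390613 -0.03486417  0.22802215] [ 0.  0. -1.] [ 0.51854433 -0.87785914 -1.04819295]
w ring [265.  183.7] tip [265.6 193.7] collar [265.7 224.9]
b ring [249.6 179.4] tip [249.8 168.9] collar [249.5 151.6]
t ring [268.4 209.2] tip [268.9 208.3] collar [269.7 205.1]
[[ 40  37  41  42  43  80  83  70  44  44  44  49  46  87  85  84  90  90
   91  94  91  93  93  92  96]
 [ 39  38  40  43  40  40  41  41  40  42  42  40  42  86  87  85  89  89
   89  91  94  95  94  93  92]
 [ 40  39  40  39  43  47  41  43  42  41  42  42  42  82  87  88  91  91
   90  94  90  88  94  91  92]
 [ 38  40  40  42  39  39  44  40  40  39  41  38  44  85  84  86  82  90
   87  87  91  93  91  91  92]
 [ 37  39  39  40  42  40  40  38  40  39  42  41  44  84  85  85  87  87
   89  90  91  89  91  90  89]
 [ 36  37  39  39  38  39  39  39  43  42  42  36  41  82  87  85  86  87
   89  85  90  92  88  90  89]
 [ 40  37  41  39  36  40  42  40  37  40  43  40  54  85 241  83  86  86
   87  90  89  89  90  89  86]
 [ 39  39  39  37  38  39  42  37  40  34  79 210 243 228 130  84  87  88
   86  89  89  87  85
[... 5047 characters left out ...]
  51
 49  49  50  52  49  51  50  49  51  58  75  91  93  84  82  82  85  92  98  98  90  73  58  51  49  50  50  50  51
 51  50  49  50  49  50  50  50  51  56  69  79  82  81  85  88  84  79  76  74  70  63  55  50  51  49  50  51  50
 51  50  50  50  50  49  51  50  51  56  65  65  62  64  68  71  67  59  55  53  54  53  51  51  51  50  49  51  50
 49  50  50  49  50  51  49  50  52  54  56  56  51  51  53  54  53  51  51  50  50  50  51  50  50  50  48  51  49
 50  49  49  51  50  49  50  50  49  50  51  51  52  51  50  51  51  50  49  51  50  51  50  52  51  50  49  49  51
 50  50  51  52  50  51  50  49  51  49  52  51  51  51  49  51  49  50  49  51  50  50  49  51  49  51  50  49  50
```

The tip is seen at scene pixel (250.3,168.5), matching the prediction, and the ring is within 2–3 mm under it. I lower it.

play_rows([
  [[0.002, 0, -0.01, 0, 0, 0, 0.1], [0, 0, -0.01, 0, 0, 0, 0.1], [0, 0, -0.008, 0, 0, 0, 0.1], [0, 0, -0.005, 0, 0, 0, 0.1], [0, 0, -0.002, 0, 0, 0, 0.1], [0, 0, 0, 0, 0, 0, 0.1], [0, 0, 0, 0, 0, 0, 0.1]],
])

```text
time: 21.0
tool_pos: [0.5162, -0.0361, 0.1933]
tool_rot: [0.0, -0.164, 0.987, -0.0]
contact_force: [0.2, -0.6, -1.1]
gripper_width: 0.251
grasp_force: 60.9
```

```bash
python3 - <<'E'
from h import *
for i in range(6):
  f=manip.grab_frame('wrist'); s=manip.state(); print(s['tool_pos'].round(4),s['contact_force'].round(2))
E
```

```text
[ 0.5163 -0.0361  0.1935] [-0.23 -0.35 -1.67]
[ 0.5163 -0.0361  0.1936] [-0.26 -0.13 -1.29]
[ 0.5163 -0.0361  0.1936] [-0.24  0.15 -0.44]
[ 0.5162 -0.0361  0.1935] [-0.41 -1.35 -1.02]
[ 0.5162 -0.0361  0.1934] [ 0.21 -0.31 -0.77]
[ 0.5161 -0.0361  0.1933] [ 0.4  -0.48 -0.96]
```

play_rows([
  [[0, 0.001, -0.002, 0, 0, 0, 0.1], [0, 0, -0.002, 0, 0, 0, 0.1], [0, 0, -0.001, 0, 0, 0, 0.1], [0, 0, 0, 0, 0, 0, 0.1]],
])

```text
time: 21.7
tool_pos: [0.5158, -0.035, 0.1876]
tool_rot: [-0.0, -0.164, 0.987, 0.0]
contact_force: [-0.1, -0.1, -1.0]
gripper_width: 0.249
grasp_force: 60.9
```

play_rows([
  [[0, 0, -0.001, 0, 0, 0, 0.1], [0, 0, 0, 0, 0, 0, 0.1]],
])

```text
time: 21.9
tool_pos: [0.5159, -0.035, 0.1869]
tool_rot: [-0.0, -0.164, 0.987, 0.0]
contact_force: [-0.4, -0.3, -1.6]
gripper_width: 0.248
grasp_force: 60.9
```

play_rows([
  [[0, 0, -0.001, 0, 0, 0, 0.1], [0, 0, 0, 0, 0, 0, 0.1]],
])

```text
time: 22.1
tool_pos: [0.5161, -0.035, 0.1862]
tool_rot: [0.0, -0.164, 0.987, -0.0]
contact_force: [-0.5, -0.3, -0.2]
gripper_width: 0.246
grasp_force: 61.0
```

play_rows([
  [[0, 0, -0.001, 0, 0, 0, 0.1], [0, 0, 0, 0, 0, 0, 0.1]],
])

```text
time: 22.3
tool_pos: [0.5161, -0.0351, 0.1852]
tool_rot: [0.0, -0.164, 0.987, -0.0]
contact_force: [-0.0, 0.3, 0.9]
gripper_width: 0.25
grasp_force: 61.1
```

```bash
cat > m.py <<'E'
from h import *
F=[];P=[]
for i in range(8):
  f=manip.grab_frame('wrist'); s=manip.state(); F.append(s['contact_force']);P.append(s['tool_pos'])
print(np.mean(F,0).round(2),np.mean(P,0).round(4),s['time'])
E
python3 m.py
```

```text
[-0.14 -0.12  1.04] [ 0.5161 -0.0351  0.1852] 22.7
```

play_rows([
  [[0, 0, -0.001, 0, 0, 0, 0.1], [0, 0, -0.001, 0, 0, 0, 0.1], [0, 0, -0.001, 0, 0, 0, 0.1], [0, 0, 0, 0, 0, 0, 0.1], [0, 0, 0, 0, 0, 0, 0.1]],
])

```text
time: 23.2
tool_pos: [0.5161, -0.0351, 0.1822]
tool_rot: [0.0, -0.164, 0.987, -0.0]
contact_force: [-0.6, -0.8, 2.5]
gripper_width: 0.249
grasp_force: 61.1
```

```bash
cat >> m.py <<'E'
b=grab('scene'); t=grab('top','t5.png'); g=cv2.cvtColor(b['frame'],cv2.COLOR_BGR2GRAY)
print('\n'.join(' '.join('%3d'%x for x in r) for r in g[166:189,238:263]))
E
python3 m.py
```

```text
[-0.19 -0.32  2.35] [ 0.5161 -0.0351  0.1821] 23.6
 29  30  31  29  29  23  23  26  33  37  40  42  45  46  44  34  24  24  34  48  56  62  77  97 113
 30  31  30  30  30  27  23  22  22  27  28  30  33  34  32  26  24  28  40  47  51  53  61  75  86
 30  29  30  29  31  25  24  22  23  25  24  25  23  24  26  27  32  37  46  49  51  51  53  56  59
 29  32  30  30  30  30  29  26  27  29  30  30  30  31  34  37  42  47  49  51  51  51  51  51  51
 32  30  29  29  30  31  29  29  32  41  44  43  43  43  46  47  48  49  49  51  49  51  50  51  51
 30  30  30  29  30  30  31  32  37  41  48  52  53  52  49  46  44  46  47  49  51  52  49  50  50
 31  31  30  30  30  30  28  30  33  38  47  52  55  51  44  37  38  38  43  47  51  50  51  50  51
 32  30  29  31  31  33  32  28  31  35  43  53  53  45  37  32  32  34  38  46  50  50  50  51  50
 29  32  30  29  29  30  30  30  31  34  42  51  52  44  37  38  41  36  37  47  49  49  53  51  51
 32  31  29  30  31  33  34  34  38  41  47  54  53  49  47  53  55  44  42  47  51  50  51  52  51
 31  31  31  31  31  32  38  47  53  53  55  57  
[... 550 characters left out ...]

 51  51  50  51  49  48  54  70  90  93  87  82  82  86  93  99 100  91  75  59  52  50  51  50  52
 51  50  51  50  49  52  57  68  80  83  82  85  88  85  80  76  73  71  62  56  49  51  51  50  51
 49  51  50  50  50  52  58  65  66  64  65  69  72  67  60  57  55  53  52  51  51  51  50  50  51
 50  49  52  52  51  51  55  57  55  52  53  55  54  53  53  52  50  51  51  50  50  52  51  52  50
 51  50  51  52  51  51  52  51  50  50  49  49  50  50  50  49  52  51  50  51  51  51  52  51  51
 51  51  51  50  50  52  51  51  52  50  52  51  52  50  50  51  51  51  51  49  51  50  51  51  51
 50  51  51  51  51  50  51  50  50  50  50  51  51  50  50  50  51  51  52  51  51  51  49  51  50
```

```bash
python3 -c "
from plant import manip
print(manip.job_done())"
```

```text
the job is handed in; nothing more can be done
None
```

I handed the job in at about 24 s, and no verdict came back. By my own measurements, the three chips are in the tray, the scraper is back on the bench and released, and the probe is held upright in the ring with its tip pressed in about 4.8 mm (about 3.4 N).

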